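Put a terrine under the ratchet press and let the press down gently

ROBOT

A 7-joint arm with a two-finger parallel gripper is mounted at the origin on a cart in front of the work surface, level with it; the furniture and walls round the work are solid. World frame = base frame: x ahead of the robot, y to its left, z up, the work surface at z = 0. Lengths are in m, angles in degrees, forces in N, time in s.
With the tool pointing down it reaches from about 0.425 to 0.95 m from the base axis. Payload 4.7 kg.
Tool frame: the origin (TCP) lies between the finger pads; the fingertips stand 8 mm ahead of it and the grasp point (between the pads) lies 11 mm behind it (tips_ahead is the distance from the TCP to the fingertips, in m); z points along the fingers, y is the line along which they close (so a half turn about z gives the same grasp; the last joint's range is limited). The gripper opens to 85 mm and grips with 20 to 120 N. Pads are 22 mm wide; open, the fingers measure 114 mm over their backs; the gripper's body (76 mm by 85 mm) begins 54 mm behind the grasp point. The pads swing forward as they close: fully open they stand 13 mm farther back than shut.
Start: joints at [-65.713, 26.849, -2.785, 87.806, 1.381, 65.374, -4.715], TCP at [0.295, 0.607, 0.239] pointing down, gripper open.
Joint ranges: [-148.3, 148.3], [-19.14, 114.17], [-79.39, 73.82], [5.75, 140.21], [-59.74, 239.74], [12.07, 113.84], [-152.46, 152.46]. Speed limits (degrees/s): [147.25, 147.25, 180, 180, 180, 180, 180].

INTERFACE

Orientations are given as [roll, pitch, yaw] about the fixed x, y, z axes, in that order (R = Rz(yaw) Ry(pitch) Rx(roll)).
In Python, from cell import * gives the robot as it stands.
- The arm moves only by the shell command python3 -m handwheel 'ROWS' [OPENING]. ROWS is text: rows parted by semicolons, each of 4 numbers parted by spaces: the shift along the tool's x, y, z in m, then the turn about the tool's z in rad. A call has 1 to 10 rows; each row shifts and turns the commanded pose from where the row before left it, along the tool's axes as they then stand; what a row does not reach is not made up. A row lasts 1/12 s, in which the tool goes at most 41.7 mm and 7.16 degrees, less where a joint would pass 70% of its speed; a pose out of reach is approached as far as the arm can. A call with a gripper value outside its range is refused whole. OPENING is the closure, from 0 (fully open) to 1 (shut), set as the call begins (- or left out, the last holds). The fingers move at their own pace and stop on an object; the grip force is fixed at half the most. Time passes only in rows, so rows that do not move let the fingers close. It gives the time, the measured TCP pose, the force, the opening and the grip force at its end, in the units of the state.
- read_state(): the state, without advancing time (a new reading comes with each control period).
- capture(name): name is "side" or "top" or "wrist"; returns a dict with "image" (480x640x3 uint8, red, green, blue), "intrinsics" (3x3 intrinsics, pixels), "R" (3x3) and "t" (3): a world point X has camera coordinates R X + t; the wrist camera has in their place "T_tool_cam" (4x4, takes a point from camera to tool coordinates, whose origin is the TCP and whose axes are the flange's). Camera axes: x right, y down, z forward; pixel columns grow to the right and rows downward; lengths in m; the calibration is good to about 2 mm. A picture is of the moment at which its call begins: read the wrist's pose just before it. There is no depth.
- sign_off(): hands the job in; it is judged then, once.
The state is a dict: "time": time; "joint_positions": joint angles; "joint_velocities": joint speeds; "effort": joint torques, N m; "tool_pos": TCP position; "tcp_rot": TCP orientation; "ft_force": force on the tool from outside, world axes, zero at the start; "torque": the same for the moment, N m; "width": opening from 0.0 (shut) to 1.0 (fully open); "finger_force": force on a finger pad.
Only numpy, scipy, OpenCV 4.12 (cv2) and the standard library are available. Lean on these libraries where they do the work, as an engineer would, in place of code of your own. Each camera call takes 0.05 s, during which the arm holds its last target. There are 200 camera calls.

TASK

Put the filled terrine mould squarely on the bed of the press, lengthways between the two columns and up against the back stop. Then throw the weighted pawl lever over to the front, take hold of the crank, ease it up a few degrees so that the pawl lifts clear of the ratchet wheel, and, without ever letting the crank run, let it turn back slowly until the platen rests with the whole weight on the mould's board; then let go. Leave the kitchen things standing round about where they are.

Things in the scene. Friction and masses are not known exactly. Their poses are not given: they have to be found in the camera images.
- press_bed (a point): Metal rack-and-pinion press, fixed. Point: middle of the bed, on top of its base plate (200 x 150 mm), 12 mm above the worktop, under the platen. Press axes: x from its open front (robot side, within 12 degrees) to its back, y left, z up. Columns of 16 mm diameter at x 0, y +-48 mm, 80 mm free between. They carry a gear head, x +-15, y -62 to +82 mm, from 153 to 213 mm above the bed.
- back_stop (a point): Middle of the front face of the back stop, a bar 70 mm wide across the back of the bed, at press x = +75.5 mm; its top is 16 mm above the bed. A mould pushed lengthways against it lies centred under the platen (mould centre at x = +3 mm). The way in is from the front, between the columns and under the platen; nothing else stands on the bed.
- plate (a joint): Height (m) of the rack rod with its heavy cast platen (about 1.4 kg in all, 1.1 to 1.7) above its lowest position. plate = 0.026 x crank always. It starts between 0.041 and 0.061 and can rise to 0.069. The platen meets the board of a mould on the bed at 0.014. The rod, 14 mm square, sticks out of the gear head's top, up to 230 mm plus plate above the bed.
- press_foot (a point): Middle of the underside of the platen, a dark steel block 30 mm (x) by 74 mm (y), 36 mm thick, at press x 0, y 0, 48 mm plus plate above the bed.
- crank (a joint): Crank angle (rad), about a level shaft along press y; grows as the plate is wound up. Direction from shaft to handle: 2.60 - crank (rad) from straight up, positive to the front (-x). Starts 1.6 to 2.35 with the handle high in front; ends at 0.54. The load turns it back with 4 to 6 N at the handle; unheld with the pawl clear it runs away. Let it back at about 0.5 rad/s, never near 3.
- crank_shaft (a point): A point on the crank shaft's axis, in the plane of the middle of the handle: press x 0, y -130 mm, 183 mm above the bed. The crank arm (8 mm thick) turns at press y -76 mm, on the right side of the press. Wall cupboards hang over the back of the worktop, from 0.50 m above it upwards and behind world x = 0.69 m: keep the wrist in front of them. They are no part of the job.
- crank_handle (a point): Middle of the crank's wooden handle, a level sleeve 21 mm thick and 82 mm long along press y (-84 to -166 mm), 75 mm from the shaft, pointing away from the press. It spins freely on its pin, so a gripper holding it need not turn as the crank turns. Best pinched from above, across press x.
- pawl (a joint): Pawl angle (rad) at the ratchet wheel on the left of the press (48 fine teeth, 0.13 rad apart; lets the crank wind up, not back). About -0.02 in a tooth, up to 0.1 riding over one, 0.34 clear. A light spring holds it in. Under load it is jammed: it lifts only when the lever is forward and the crank is then turned up about 0.1 rad to take the load off; from then on it stays clear.
- pawl_lever (a joint): Angle (rad) of the weighted lever on the pawl's pin (along press y). 0: leaning back (to +x), 60 degrees above level, pawl working. It grows as the lever is thrown up and over to the front. Past 0.52 (upright) it falls forward by itself, rests at about 1.1 on the jammed pawl and sinks to about 1.44 when the pawl lifts. It needs less than 2 N at the knob.
- pawl_pin (a point): Middle of the lever on the axis of the pawl's pin: press x -52 mm, y +114 mm, 149 mm above the bed.
- lever_knob (a point): Middle of the lever's knob, a level dark steel cylinder 19 mm thick and 30 mm long along press y, at the lever's end, 70 mm from the pin; starts at press x -17, y +114 mm, 210 mm above the bed. Can be pinched from above or pushed from behind.
- mould: Filled loaf tin of plain metal, 145 mm long (its x), 60 wide (62 over the rim), 55 high, with a wooden press board in it, 62 high in all; one rigid piece, about 0.45 kg. Origin: centre of its underside. Starts left of the press, x within 35 degrees of the robot's, things round it; both ends alike. Gripped across its width 60 mm from its centre, at the front end, the hand clears platen and gear head.
- pepper_mill: Bystander: dark turned wooden pepper mill, 58 mm across, 170 mm tall. Origin at the centre of its underside. Leave it alone.
- salt_shaker: Bystander: glass salt shaker with metal cap, 44 mm across, 90 mm tall. Origin at the centre of its underside. Leave it alone.
- spice_jar_b: Bystander: glass spice jar with black cap, 40 mm across, 105 mm tall. Origin at the centre of its underside. Leave it alone.
- spice_canister_5: Bystander: plain white canister with lid, 64 mm across, 65 mm tall. Origin at the centre of its underside. Leave it alone.
- garlic: Bystander: garlic bulb, 54 mm across, 53 mm tall. Origin at the centre of its underside. Leave it alone.
- spice_jar_a: Bystander: glass spice jar with brown cap, 42 mm across, 106 mm tall. Origin at the centre of its underside. Leave it alone.

How it is judged (in metres and radians):
On the way, in this order (a step that is already met when the one before it is completed fails the run):
1. the mould stands squarely on the bed, against the back stop, the platen still up (x of mould in the frame of press_bed between -0.01 and 0.01 m and y of mould in the frame of press_bed between -0.01 and 0.01 m and z of mould in the frame of press_bed below 0.005 m and angle between the x axis of mould and the x axis of press_bed, either way round below 0.12 rad and angle between mould's own z axis and vertical below 0.1 rad and value of joint plate above 0.035 m and linear speed of mould below 0.02 m/s), for 0.2 s.
2. the lever is thrown to the front and the pawl has lifted clear, the platen still up (value of joint pawl above 0.25 rad and value of joint pawl_lever above 1.25 rad and value of joint plate above 0.025 m), for 0.1 s.
3. the platen rests on the mould's board (value of joint plate below 0.018 m and contact force between plate and mould above 6 N), for 0.2 s.
At the end, for the whole second after the job is handed in: Mould level on the bed, centre within 10 mm of the bed's middle along x and y, length within 0.12 rad of the press's x; platen resting on its board with at least 6 N (plate below 0.018); pawl lever thrown to the front (above 1.25 rad); crank and mould still (all of step 3 and x of mould in the frame of press_bed between -0.01 and 0.01 m and y of mould in the frame of press_bed between -0.01 and 0.01 m and z of mould in the frame of press_bed below 0.005 m and angle between the x axis of mould and the x axis of press_bed, either way round below 0.12 rad and angle between mould's own z axis and vertical below 0.1 rad and value of joint pawl_lever above 1.25 rad and velocity of joint crank between -0.1 and 0.1 rad/s and linear speed of mould below 0.02 m/s); the robot touches nothing.
It fails at once if the crank runs back faster than 3 rad/s with the pawl clear (velocity of joint crank below -3 rad/s and value of joint pawl above 0.2 rad).
It fails at once if the mould is tipped by more than 0.5 rad (angle between mould's own z axis and vertical above 0.5 rad).
It fails at once if a bystander is moved by more than 30 mm or knocked over (distance of any of pepper_mill, salt_shaker, spice_jar_b, spice_canister_5, garlic, spice_jar_a from where it was at the start of the episode above 0.03 m or angle between any of pepper_mill, salt_shaker, spice_jar_b, spice_canister_5, garlic, spice_jar_a's own z axis and vertical above 0.5 rad).
It also fails if it takes over 59 s, if anything falls off the work surface, if the arm or the gripper's body presses on something with over 40 N, if the wrist force passes 120 N, or if a joint passes its speed limit or range.

## Working session

There is one attempt and no reset: what is moved stays moved. The work goes in short steps, Python scripts to look and compute and a shell command to move; the robot and the scene stay as the last step left them, time stands still between calls to the robot, and variables do not carry over. Pictures are saved under pics/ and viewed, at most 10 in all, crops included, and the job is handed in when it is done.

```bash
mkdir -p pics; python3 - <<'E'
from cell import *
import cv2,pickle
s=read_state();print({k:s[k] for k in("time","tool_pos","tcp_rot","ft_force","width")})
d={}
for n in("side","top"):
    c=capture(n);d[n]=c;cv2.imwrite(f"pics/{n}0.png",c["image"][:,:,::-1]);print(n,c["R"],c["t"],c["intrinsics"])
pickle.dump(d,open("cams.pkl","wb"))
E
```

```text
{'time': 0.0, 'tool_pos': array([0.29503749, 0.60645433, 0.23821026]), 'tcp_rot': array([-1.79883110e+02,  5.71480188e-03,  1.54061234e+02]), 'ft_force': array([ 0.25974928, -0.21694415,  0.20270832]), 'width': 1.0019329914700672}
side [[-0.99870619 -0.04491657 -0.02384219]
 [-0.00716093  0.58840133 -0.80853732]
 [ 0.0503455  -0.80732049 -0.5879617 ]] [0.5765446  0.0985363  1.32741044] [[456.5646463    0.         324.01558277]
 [  0.         456.5646463  237.92698761]
 [  0.           0.           1.        ]]
top [[ 0.00690229 -0.99996518  0.00469003]
 [-0.9480435  -0.00803557 -0.31803922]
 [ 0.31806583 -0.00225115 -0.94806596]] [0.0338192  0.603627   1.29452824] [[592.2146768    0.         315.52743579]
 [  0.         592.2146768  239.54148327]
 [  0.           0.           1.        ]]
```

View pics/top0.png

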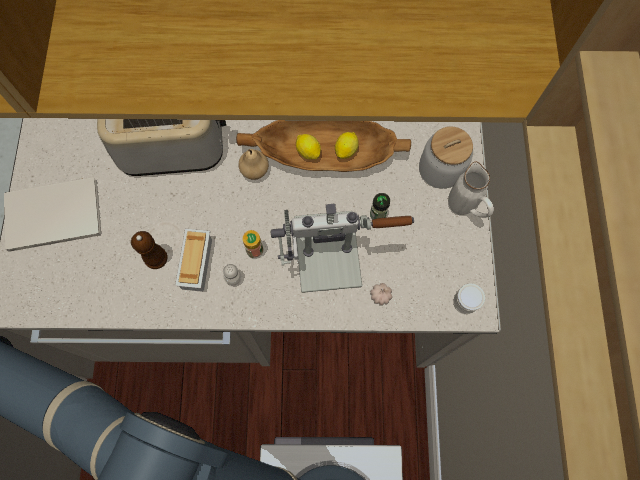

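View pics/side0.png

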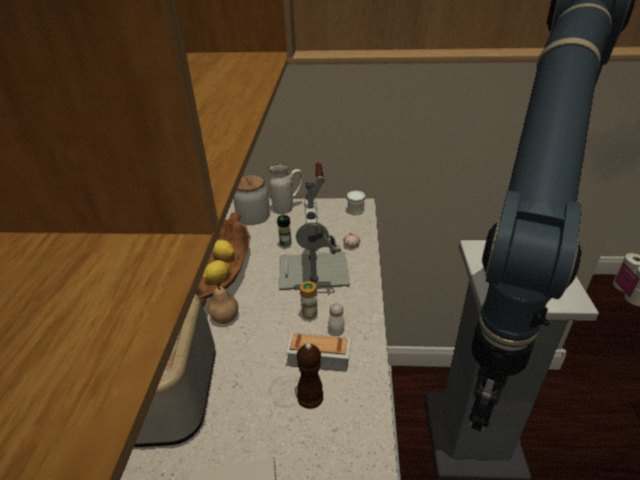

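The top view shows the mould at about (194,259), the press bed at about (330,262), the crank handle at about (392,222) and the pawl lever at about (283,225). The side view shows the mill at (308,375) beside the mould. I'll enlarge both for exact pixels.

```bash
python3 - <<'E'
import cv2
a=cv2.imread("pics/top0.png")[190:310,160:320];cv2.imwrite("pics/tA.png",cv2.resize(a,None,fx=5,fy=5,interpolation=2)[:600])
a=cv2.imread("pics/top0.png")[190:310,265:425];cv2.imwrite("pics/tB.png",cv2.resize(a,None,fx=5,fy=5,interpolation=2)[:600])
E
```

```text
(no output)
```

View pics/tA.png

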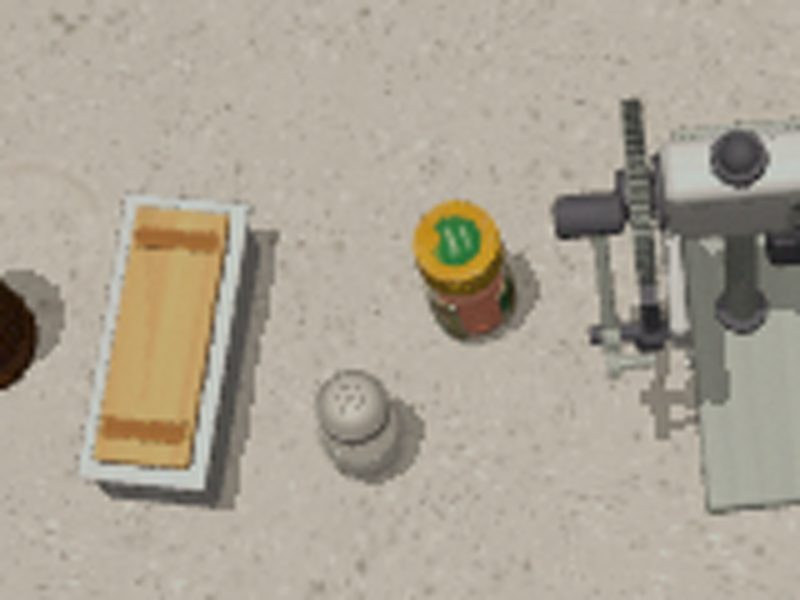

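View pics/tB.png

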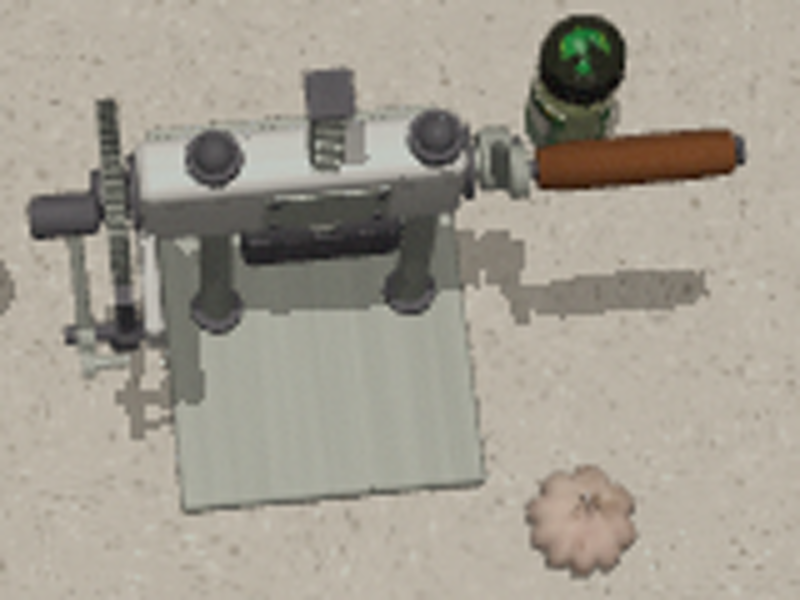

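The first crop shows the mould's rim corners at crop (128,197), (247,205), (205,488) and (82,475). The second shows the bed's front corners at (184,509) and (484,484), column feet at about (217,310) and (411,290), handle ends at (538,165) and (738,151), and the knob at (65,215).

```bash
cat >h.py <<'E'
import numpy as np,pickle
C=pickle.load(open("cams.pkl","rb"))
def back(n,u,v,z):
    c=C[n];d=c["R"].T@np.linalg.solve(c["intrinsics"],[u,v,1]);o=-c["R"].T@c["t"]
    return o+d*(z-o[2])/d[2]
def proj(n,X):
    c=C[n];p=c["intrinsics"]@(c["R"]@np.array(X)+c["t"]);return p[:2]/p[2]
E
python3 - <<'E'
from h import *
from scipy.optimize import least_squares
A=lambda x,y,z:back("top",160+x/5,190+y/5,z)
B=lambda x,y,z:back("top",265+x/5,190+y/5,z)
m=[A(*p,.055) for p in((128,197),(247,205),(205,488),(82,475))]
m=np.array(m);print(m.round(4));print("mould",m.mean(0),np.linalg.norm(m[0]-m[3]),np.linalg.norm(m[1]-m[2]),np.linalg.norm(m[0]-m[1]))
d=m[0]-m[3]+m[1]-m[2];print("yaw",np.degrees(np.arctan2(d[1],d[0])))
# press fit
obs=[((-.100,.075),(184,508)),((-.100,-.075),(484,484))] # try both plate orientations below
for nm,pts in {"bed front":((184,509),(484,484)),"col":((217,310),(411,290))}.items():
    q=[B(*p,.012) for p in pts];print(nm,np.round(q,4),np.linalg.norm(q[0]-q[1]))
def W(p,P):
    c,s=np.cos(p[2]),np.sin(p[2]);return np.array([p[0]+c*P[0]-s*P[1],p[1]+s*P[0]+c*P[1],.012+P[2]])
L=[((0,.048,0),(217,310)),((0,-.048,0),(411,290)),((-.1,.075,0),(184,509)),((-.1,-.075,0),(484,484)),((-.017,.129,.210),(30,216)),((-.017,.099,.210),(100,212))]
def hd(th,y):return(-.075*np.sin(th),y,.183+.075*np.cos(th))
def f(p):
    r=[proj("top",W(p,P))-(265+x/5,190+y/5) for P,(x,y) in L]
    r+=[proj("top",W(p,hd(p[3],yy)))-(265+x/5,190+y/5) for yy,(x,y) in((-.084,(538,165)),(-.166,(737,151)))]
    return np.concatenate(r)
r=least_squares(f,[.55,0,0,.6]);p=r.x;print(p,np.degrees(p[2:]),2.6-p[3]);print(r.fun.reshape(-1,2).round(1))
for n,P in dict(bed=(0,0,0),knob=(-.017,.114,.21),pin=(-.052,.114,.149),handle=hd(p[3],-.125),handleend=hd(2.06,-.125)).items():print(n,W(p,P).round(4),proj("side",W(p,P)).round(0))
for n,(x,y,z) in dict(saltcap=(352,400,.085),jar=(458,235,.105)).items():print(n,A(x,y,z))
print("garlic",B(582,520,.03), "jarb",B(583,55,.105),"mill",back("top",143,240,.165))
for u in (W(p,hd(p[3],-.125)),):pass
E
```

```text
[[0.6414 0.3557 0.055 ]
 [0.6377 0.2974 0.055 ]
 [0.4959 0.3081 0.055 ]
 [0.5017 0.3667 0.055 ]]
mould [0.56915767 0.33197021 0.055     ] 0.14008761469702302 0.14226317563476454 0.05841977709251005
yaw -4.434900920125734
bed front [[ 0.4979  0.0707  0.012 ]
 [ 0.5116 -0.0756  0.012 ]] 0.1469460758334685
col [[ 0.5995  0.0558  0.012 ]
 [ 0.6108 -0.0409  0.012 ]] 0.09733519248959265
[0.60458008 0.00698184 0.09661115 0.3890452 ] [ 5.53541096 22.29064803] 2.2109547994655347
[[ 0.4 -0.2]
 [-0.   0.6]
 [-0.5  0. ]
 [ 0.7 -0.3]
 [ 0.2  0.1]
 [ 0.2 -0.3]
 [-0.   0.3]
 [-0.7 -0.2]]
bed [0.6046 0.007  0.012 ] [315. 268.]
knob [0.5767 0.1188 0.222 ] [320. 232.]
pin [0.5418 0.1154 0.161 ] [334. 251.]
handle [ 0.5883 -0.1202  0.2644] [320. 171.]
handleend [ 0.5507 -0.1238  0.1598] [333. 202.]
saltcap [0.53119429 0.23659949 0.085     ]
jar [0.60616831 0.18826255 0.105     ]
garlic [ 0.48972661 -0.12084814  0.03      ] jarb [ 0.6998232  -0.11904844  0.105     ] mill [0.57668936 0.42330432 0.165     ]
```

The joint fit is good to under 1 px. Press at (0.605,0.007) with yaw 5.5°, crank 2.21, and mould at (0.569,0.332) with yaw -4.4°. I'll turn the tool and move above the mould's front end.

```bash
cat >>h.py <<'E'
PX,PY,PW=.6046,.0070,.0966
def press(x,y,z=0):
    c,s=np.cos(PW),np.sin(PW);return np.array([PX+c*x-s*y,PY+s*x+c*y,.012+z])
def delta(target,yaw=None):
    from cell import read_state
    from scipy.spatial.transform import Rotation as Ro
    s=read_state();R=Ro.from_euler("xyz",s["tcp_rot"],degrees=True).as_matrix()
    d=R.T@(np.array(target)-s["tool_pos"]);print("t",s["time"],"pos",s["tool_pos"].round(4),"yaw",s["tcp_rot"].round(2),"F",s["ft_force"].round(1),"w",round(s["width"],3),"-> tool delta",d.round(4))
    if yaw is not None:print("turn",np.radians((s["tcp_rot"][2]-yaw+180)%360-180).round(4))
E
python3 -m handwheel '0 0 0 -0.125;0 0 0 -0.125;0 0 0 -0.125;-0.026 -0.028 0 0;-0.026 -0.028 0 0;-0.026 -0.028 0 0;-0.026 -0.028 0 0;-0.026 -0.028 0 0;-0.026 -0.028 0 0;-0.026 -0.028 0 0' 0
python3 -c "
from h import *
delta((.5094,.3366,.14),175.56)"
```

```text
time: 0.93
tool_pos: [0.4622, 0.3956, 0.239]
tcp_rot: [-180.0, -0.0, 175.5]
ft_force: [0.7, 0.9, -0.1]
width: 0.999
finger_force: 0.0
t 0.9333 pos [0.4622 0.3956 0.239 ] yaw [-1.7997e+02 -3.0000e-02  1.7555e+02] F [ 0.7  0.9 -0.1] w 0.999 -> tool delta [-0.0517 -0.0551  0.099 ]
turn -0.0002
```

```bash
python3 -m handwheel '-0.025 -0.027 0 0;-0.026 -0.028 0.02 0;0 0 0.035 0;0 0 0.035 0;0 0 0 0'
python3 - <<'E'
from h import *
from cell import *
import cv2
from scipy.spatial.transform import Rotation as Ro
delta((.5094,.3366,.02),175.56)
s=read_state();c=capture("wrist");R=Ro.from_euler("xyz",s["tcp_rot"],degrees=True).as_matrix()
T=np.eye(4);T[:3,:3]=R;T[:3,3]=s["tool_pos"];M=np.linalg.inv(T@c["T_tool_cam"])
C["wrist"]=dict(R=M[:3,:3],t=M[:3,3],intrinsics=c["intrinsics"]);pickle.dump(C,open("cams.pkl","wb"))
im=c["image"][:,:,::-1].copy()
w=np.radians(-4.43)
for a,b in((1,1),(1,-1),(-1,-1),(-1,1)):
    x,y=a*.0725,b*.031
    p=proj("wrist",(.569+np.cos(w)*x-np.sin(w)*y,.332+np.sin(w)*x+np.cos(w)*y,.055));print(p)
    cv2.circle(im,tuple(int(v) for v in p),4,(0,0,255),1)
cv2.imwrite("pics/w1.png",im)
E
```

```text
time: 1.35
tool_pos: [0.5037, 0.3358, 0.1431]
tcp_rot: [-179.5, -0.6, 175.4]
ft_force: [-0.7, -0.3, -0.6]
width: 1.001
finger_force: 0.0
t 1.35 pos [0.5037 0.3358 0.1431] yaw [-179.47   -0.6   175.44] F [-0.7 -0.3 -0.6] w 1.001 -> tool delta [-0.0069  0.0024  0.123 ]
turn -0.002
[361.78860331 431.32788553]
[275.87691497 430.8377736 ]
[268.485867   237.71743403]
[369.07725014 237.79706904]
```

View pics/w1.png

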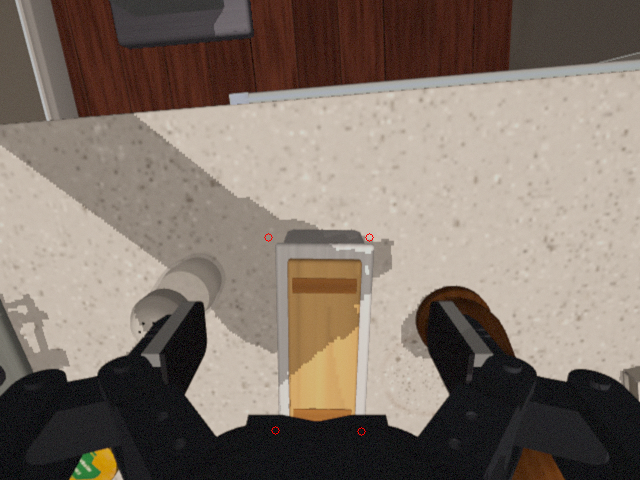

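The wrist view shows the mould's front rim corners at (278,244) and (372,244), about 4 mm farther in +x and +y than predicted. It lies nearly centred between the open fingers, with salt and mill clear. I'll go down with a small correction.

```bash
python3 -m handwheel '-0.003 0.003 0.03 0;0 0 0.03 0;0 0 0.03 0;0 0 0.02 0;0 0 0 0;0 0 0 0'
python3 -c "
from h import *
delta((.512,.339,.022),175.56)"
```

```text
time: 1.9
tool_pos: [0.5108, 0.3436, 0.0411]
tcp_rot: [180.0, 0.0, 175.6]
ft_force: [0.1, 0.4, 0.1]
width: 1.003
finger_force: 0.0
t 1.9 pos [0.5108 0.3436 0.0411] yaw [1.7995e+02 3.0000e-02 1.7560e+02] F [0.1 0.4 0.1] w 1.003 -> tool delta [-0.0015 -0.0045  0.0191]
turn 0.0008
```

```bash
python3 -m handwheel '0 -0.005 0.01 0;0 0 0.009 0;0 0 0 0;0 0 0 0'
python3 -m handwheel '0 0 0 0;0 0 0 0;0 0 0 0;0 0 0 0;0 0 0 0;0 0 0 0' 1
python3 -c "
from h import *
delta((.435,.335,.145),180)"
```

```text
time: 2.23
tool_pos: [0.5102, 0.3374, 0.0212]
tcp_rot: [180.0, 0.0, 175.5]
ft_force: [-0.4, 0.2, 0.4]
width: 1.002
finger_force: 0.0
time: 2.73
tool_pos: [0.5106, 0.3381, 0.0218]
tcp_rot: [179.9, 0.1, 175.6]
ft_force: [-1.0, 1.2, 6.0]
width: 0.697
finger_force: 65.8
t 2.7333 pos [0.5106 0.3381 0.0218] yaw [1.7992e+02 6.0000e-02 1.7556e+02] F [-1.   1.2  6. ] w 0.697 -> tool delta [ 0.075  -0.0088 -0.1233]
turn -0.0775
```

```bash
python3 -m handwheel '0 0 -0.02 0;0 0 -0.03 0;0 0 -0.035 0;0.01 0 -0.03 0;0.02 0 0 0;0.025 0 0 0;0.02 0 0 0;0 -0.025 0 0;0 -0.035 0 0;0 -0.025 0 0'
python3 -m handwheel '0 0 0 -0.06;0 0 0 -0.06;0 0 0 -0.055;0 0 0 0;0 0 0 0'
python3 -c "
from h import *
delta((.437,.170,.136),185.54)
delta((*press(-.17,0)[:2],.04),185.54)"
```

```text
time: 3.57
tool_pos: [0.4261, 0.2552, 0.1342]
tcp_rot: [-179.7, -0.3, 175.6]
ft_force: [0.4, -1.2, -5.0]
width: 0.693
finger_force: 67.6
time: 3.98
tool_pos: [0.4276, 0.2576, 0.1349]
tcp_rot: [-179.9, -0.2, -174.5]
ft_force: [-0.9, -0.3, -5.3]
width: 0.697
finger_force: 67.7
t 3.9833 pos [0.4276 0.2576 0.1349] yaw [-1.7991e+02 -1.7000e-01 -1.7453e+02] F [-0.9 -0.3 -5.3] w 0.697 -> tool delta [-0.001  -0.0881 -0.001 ]
turn -0.0012
t 3.9833 pos [0.4276 0.2576 0.1349] yaw [-1.7991e+02 -1.7000e-01 -1.7453e+02] F [-0.9 -0.3 -5.3] w 0.697 -> tool delta [ 0.0174 -0.2664  0.0953]
turn -0.0012
```

```bash
python3 -m handwheel '0 -0.03 0 0;0 -0.04 0 0;0 -0.028 0 0;0 0 0.025 0;0 0 0.03 0;0 0 0.03 0;0 0 0.005 0;0 0 0 0;0 0 0 0'
python3 -c "
from h import *
delta((*press(-.17,0)[:2],.045),185.54)"
```

```text
time: 4.73
tool_pos: [0.4386, 0.1614, 0.0464]
tcp_rot: [180.0, 0.0, -174.4]
ft_force: [-0.8, 0.0, -4.8]
width: 0.698
finger_force: 67.9
t 4.7333 pos [0.4386 0.1614 0.0464] yaw [ 1.7999e+02  1.0000e-02 -1.7443e+02] F [-0.8  0.  -4.8] w 0.698 -> tool delta [ 0.0197 -0.1697  0.0014]
turn 0.0005
```

```bash
python3 -m handwheel '0.01 -0.025 0 0;0.009 -0.035 0 0;0 -0.035 0 0;0 -0.035 0 0;0 -0.027 0 0;0 -0.013 0 0;0 0 0 0;0 0 0 0;0 0 0 0'
python3 - <<'E'
from h import *
from cell import *
import cv2
delta((*press(-.057,0)[:2],.036),185.54)
a=capture("top")["image"][190:340,245:425,::-1];cv2.imwrite("pics/t2.png",cv2.resize(a,None,fx=4,fy=4,interpolation=2))
E
```

```text
time: 5.48
tool_pos: [0.4369, -0.009, 0.0472]
tcp_rot: [180.0, 0.2, -174.4]
ft_force: [-0.1, 1.2, -5.2]
width: 0.698
finger_force: 68.4
t 5.4833 pos [ 0.4369 -0.009   0.0472] yaw [ 1.7997e+02  1.6000e-01 -1.7436e+02] F [-0.1  1.2 -5.2] w 0.698 -> tool delta [-0.1114 -0.0004  0.0115]
turn 0.0017
```

View pics/t2.png

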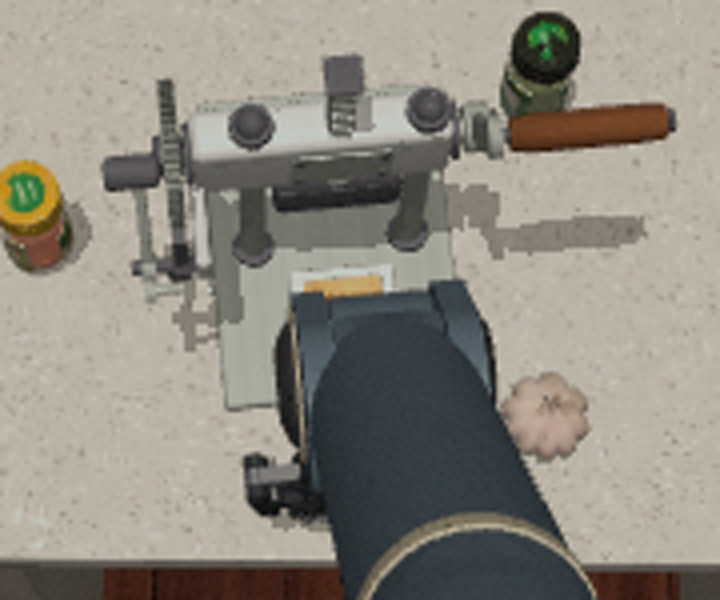

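The mould's far end lies in front of the columns, rim corners at crop (292,272) and (394,264), with column feet at (252,247) and (408,231). I'll check its lateral offset numerically.

```bash
python3 - <<'E'
from h import *
from cell import *
for x,y in((292,272),(394,264)):
    X=back("top",245+x/4,190+y/4,.080);d=X[:2]-(PX,PY);c,s=np.cos(PW),np.sin(PW);print("press",d[0]*c+d[1]*s,-d[0]*s+d[1]*c)
s=read_state();d=s["tool_pos"][:2]-(PX,PY);print("tool",d[0]*c+d[1]*s,-d[0]*s+d[1]*c)
E
```

```text
press -0.038334416073194155 0.029082534796026856
press -0.038734697746058984 -0.031404619905533324Traceback (most recent call last):
  File "<stdin>", line 5, in <module>
TypeError: unsupported operand type(s) for *: 'float' and 'dict'
```

```bash
python3 -m handwheel '-0.01 0.001 0.005 0;-0.02 0 0.005 0;-0.02 0 0 0;-0.02 0 0 0;-0.02 0 0 0;-0.014 0 0 0;-0.004 0 0 0;0 0 0 0;0 0 0 0'
python3 -c "
from h import *
delta((*press(-.057,0)[:2],.034),185.54)"
```

```text
time: 6.28
tool_pos: [0.5435, 0.0024, 0.0358]
tcp_rot: [180.0, 0.1, -174.3]
ft_force: [0.8, -0.3, -3.9]
width: 0.694
finger_force: 68.7
t 6.2833 pos [0.5435 0.0024 0.0358] yaw [ 1.7998e+02  6.0000e-02 -1.7435e+02] F [ 0.8 -0.3 -3.9] w 0.694 -> tool delta [-0.0042 -0.0013  0.0018]
turn 0.0019
```

```bash
python3 -m handwheel '-0.002 -0.001 0.001 0;-0.002 0 0.0005 0;-0.002 0 0 0;0 0 0 0;0 0 0 0'
python3 -m handwheel '-0.001 0 0 0;-0.001 0 0 0;0 0 0 0;0 0 0 0'
python3 -c "
from h import *
delta((*press(-.057,0)[:2],.034),185.54)"
```

```text
time: 6.7
tool_pos: [0.5484, 0.001, 0.0346]
tcp_rot: [180.0, -0.1, -174.4]
ft_force: [-3.5, 0.4, 0.3]
width: 0.696
finger_force: 69.4
time: 7.03
tool_pos: [0.549, 0.0009, 0.0344]
tcp_rot: [180.0, -0.2, -174.4]
ft_force: [-8.7, -0.5, 5.3]
width: 0.694
finger_force: 70.2
t 7.0333 pos [0.549  0.0009 0.0344] yaw [ 180.     -0.25 -174.41] F [-8.7 -0.5  5.3] w 0.694 -> tool delta [0.0011 0.0007 0.0005]
turn 0.0009
```

Against the stop and on the bed. Release and back out.

```bash
python3 -m handwheel '0.001 0 0 0;0 0 0 0;0 0 0 0;0 0 0 0;0 0 0 0;0 0 0 0' 0
python3 -m handwheel '0.01 0 0 0;0.02 0 0 0;0.02 0 0 0;0.025 0 0 0;0.025 0 0 0;0 0 -0.03 0;0 0 -0.04 0;0 0 -0.04 0;0 0 -0.02 0;0 0 0 0'
python3 - <<'E'
from h import *
from cell import *
import cv2
delta((*press(-.017,.114)[:2],.34),185.54)
im=capture("top")["image"];cv2.imwrite("pics/t3f.png",im[:,:,::-1]);a=im[190:340,245:425,::-1];cv2.imwrite("pics/t3.png",cv2.resize(a,None,fx=4,fy=4,interpolation=2))
E
```

```text
time: 7.53
tool_pos: [0.5506, 0.0011, 0.0345]
tcp_rot: [180.0, 0.0, -174.4]
ft_force: [0.4, -0.0, 0.6]
width: 0.999
finger_force: 0.0
time: 8.37
tool_pos: [0.4532, -0.0085, 0.169]
tcp_rot: [-180.0, 0.6, -174.4]
ft_force: [0.9, 0.2, 0.1]
width: 1.002
finger_force: 0.0
t 8.3667 pos [ 0.4532 -0.0085  0.169 ] yaw [-179.98    0.57 -174.44] F [0.9 0.2 0.1] w 1.002 -> tool delta [-0.137   0.1148 -0.1696]
turn 0.0003
```

View pics/t3.png

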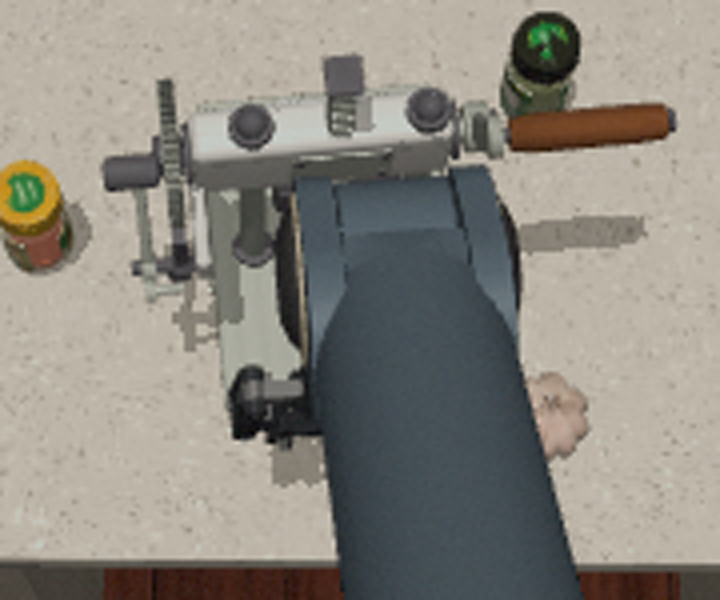

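The jar, bed and garlic are undisturbed. The arm hides the mould for now; contact with the stop was felt. Next is the lever: gripper shut, go in above and behind the knob.

```bash
python3 -m handwheel '0 0.02 -0.03 0;0 0.035 -0.035 0;0 0.035 -0.035 0;0 0.035 0 0;0 0.006 0 0;-0.03 0 0 0;-0.035 0 0 0;-0.035 0 0 0;-0.035 0 0 0;-0.035 0 0 0' 1
python3 -c "
from h import *
delta((*press(.024,.122)[:2],.225),185.54)"
```

```text
time: 9.25
tool_pos: [0.6085, 0.1267, 0.2506]
tcp_rot: [-179.9, -0.3, -174.4]
ft_force: [0.8, -1.0, 0.6]
width: 0.001
finger_force: 0.0
t 9.25 pos [0.6085 0.1267 0.2506] yaw [-179.95   -0.26 -174.42] F [ 0.8 -1.   0.6] w 0.001 -> tool delta [-0.0087  0.0032  0.0255]
turn 0.0007
```

```bash
python3 -m handwheel '-0.002 0.003 0 0;0 0 0 0;0 0 0 0'
python3 -c "
from h import *
delta((*press(.024,.122)[:2],.225),185.54)"
```

```text
time: 9.5
tool_pos: [0.6084, 0.1302, 0.251]
tcp_rot: [-180.0, -0.3, -174.4]
ft_force: [0.3, -0.2, 0.1]
width: 0.002
finger_force: 0.0
t 9.5 pos [0.6084 0.1302 0.251 ] yaw [-179.97   -0.28 -174.4 ] F [ 0.3 -0.2  0.1] w 0.002 -> tool delta [-0.0085 -0.0003  0.0259]
turn 0.001
```

```bash
python3 -m handwheel '-0.009 0 0 0;0 0 0.013 0;0 0 0.013 0;0 0 0 0;0 0 0 0'
python3 -m handwheel '0.012 0 0 0;0.012 0 0 0;0.012 0 0 0;0.012 0 0 0;0.012 0 0 0;0.008 0 0 0;0 0 0 0;0 0 0 0'
python3 - <<'E'
from h import *
from cell import *
import cv2
delta((*press(-.045,.122)[:2],.225),185.54)
im=capture("top")["image"];a=im[190:310,245:405,::-1];a=cv2.resize(a,None,fx=4,fy=4,interpolation=2)
b=capture("side")["image"][180:300,250:400,::-1];b=cv2.resize(b,None,fx=4,fy=4,interpolation=2)[:, :160*4]
cv2.imwrite("pics/l1.png",cv2.resize(np.hstack([a,b]),(800,310)))
E
```

```text
time: 9.92
tool_pos: [0.6181, 0.1311, 0.2271]
tcp_rot: [-180.0, -0.1, -174.4]
ft_force: [-0.1, -0.1, 0.7]
width: -0.0
finger_force: 0.0
time: 10.58
tool_pos: [0.5516, 0.1248, 0.2283]
tcp_rot: [180.0, 0.1, -174.4]
ft_force: [0.8, 0.1, 0.7]
width: -0.003
finger_force: 0.0
t 10.5833 pos [0.5516 0.1248 0.2283] yaw [ 1.7999e+02  1.0000e-01 -1.7442e+02] F [0.8 0.1 0.7] w -0.003 -> tool delta [ 0.0036 -0.0004  0.0033]
turn 0.0007
```

View pics/l1.png

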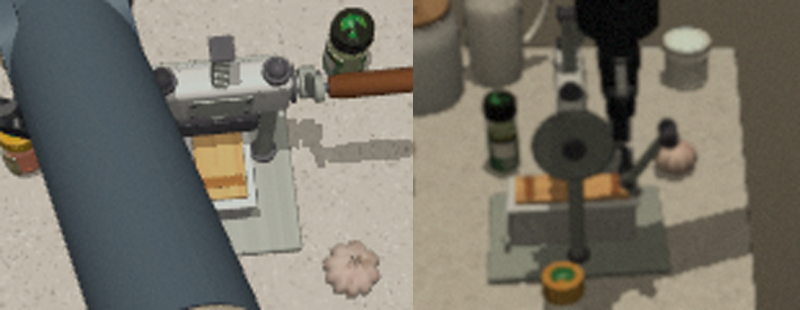

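The side view shows the lever lying to the front, knob at about (668,132). The mould stands straight on the bed with its board under the platen. Next is the crank.

```bash
python3 -m handwheel '0 0 -0.03 0;0 0 -0.035 0;0 0 -0.035 0;0 -0.01 -0.035 0;0 -0.03 0 0;0 -0.035 0 0;0 -0.035 0 0;0 -0.035 0 0;0 -0.035 0 0;0 -0.035 0 0' 0
python3 -c "
from h import *
from cell import *
print(read_state()['joint_positions'].round(1))
th=.389
delta((*press(-.075*np.sin(th),-.138)[:2],.34),95.54)"
```

```text
time: 11.52
tool_pos: [0.5727, -0.0911, 0.3625]
tcp_rot: [-180.0, 0.0, -174.4]
ft_force: [0.7, -0.9, -0.6]
width: 1.001
finger_force: 0.0
[  3.6  13.1   1.6  91.4  -0.4  75.5 100.8]
t 11.5167 pos [ 0.5727 -0.0911  0.3625] yaw [-1.7999e+02  3.0000e-02 -1.7443e+02] F [ 0.7 -0.9 -0.6] w 1.001 -> tool delta [-0.0128 -0.0434  0.0225]
turn 1.5713
```

```bash
python3 -m handwheel '-0.012 -0.02 0 0;0 -0.023 0 0;0 0 0 0.12;0 0 0 0.12;0 0 0 0.12;0 0 0 0.12;0 0 0 0.12;0 0 0 0.12;0 0 0 0.12;0 0 0 0.12'
python3 -m handwheel '0 0 0 0.12;0 0 0 0.12;0 0 0 0.12;0 0 0 0.12;0 0 0 0.12;0 0 0 0.011;0 0 0 0;0 0 0 0'
python3 - <<'E'
from h import *
from cell import *
import cv2
th=.389
delta((*press(-.075*np.sin(th),-.138)[:2],.253),95.54)
from scipy.spatial.transform import Rotation as Ro
s=read_state();c=capture("wrist");R=Ro.from_euler("xyz",s["tcp_rot"],degrees=True).as_matrix()
T=np.eye(4);T[:3,:3]=R;T[:3,3]=s["tool_pos"];M=np.linalg.inv(T@c["T_tool_cam"])
C["wrist"]=dict(R=M[:3,:3],t=M[:3,3],intrinsics=c["intrinsics"]);pickle.dump(C,open("cams.pkl","wb"))
im=c["image"][:,:,::-1].copy()
for y in(-.084,-.166):
    p=proj("wrist",press(-.075*np.sin(th),y,.183+.075*np.cos(th)));print(p);cv2.circle(im,tuple(int(v) for v in p),4,(0,0,255),1)
cv2.imwrite("pics/w2.png",im)
E
```

```text
time: 12.35
tool_pos: [0.5889, -0.1311, 0.3623]
tcp_rot: [-180.0, 0.0, 130.2]
ft_force: [0.4, 1.0, 0.0]
width: 0.999
finger_force: 0.0
time: 13.02
tool_pos: [0.5885, -0.1309, 0.3623]
tcp_rot: [-180.0, 0.0, 95.7]
ft_force: [-0.1, 0.2, 0.4]
width: 1.001
finger_force: 0.0
t 13.0167 pos [ 0.5885 -0.1309  0.3623] yaw [-1.7999e+02  1.0000e-02  9.5710e+01] F [-0.1  0.2  0.4] w 1.001 -> tool delta [-0.0023  0.0008  0.1093]
turn 0.0029
[317.46326871 163.07169087]
[316.98971132 287.49328571]
```

View pics/w2.png

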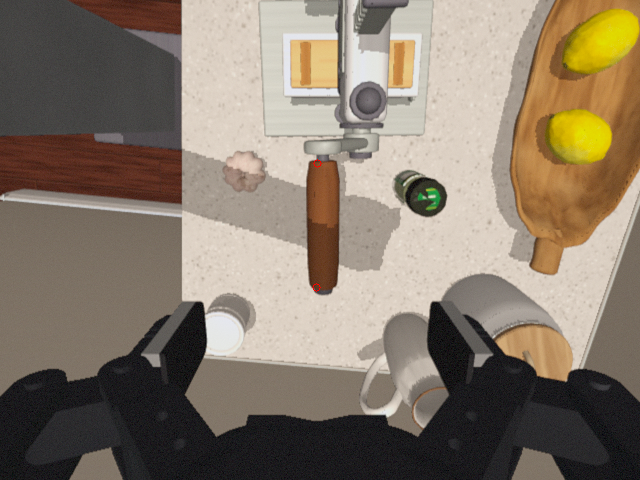

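The handle runs from (323,162) to (323,290), within about 4 mm of the prediction and between the fingers. The mould lies square under the head. Descend and grip.

```bash
python3 -m handwheel '-0.002 0.002 0.03 0;0 0 0.035 0;0 0 0.025 0;0 0 0.014 0;0 0 0.005 0;0 0 0 0;0 0 0 0'
python3 -m handwheel '0 0 0 0;0 0 0 0;0 0 0 0;0 0 0 0;0 0 0 0;0 0 0 0;0 0 0 0;0 0 0 0;0 0 0 0' 1
python3 -c "
from h import *
delta((*press(-.075*np.sin(.389),-.138)[:2],.253),95.54)"
```

```text
time: 13.65
tool_pos: [0.5911, -0.1329, 0.2543]
tcp_rot: [179.9, 0.0, 95.6]
ft_force: [-0.4, 0.0, 0.1]
width: 1.002
finger_force: 0.0
time: 14.4
tool_pos: [0.5918, -0.1326, 0.2541]
tcp_rot: [179.8, 0.0, 95.6]
ft_force: [6.1, -0.5, 1.4]
width: 0.222
finger_force: 58.6
t 14.4 pos [ 0.5918 -0.1326  0.2541] yaw [1.798e+02 4.000e-02 9.558e+01] F [ 6.1 -0.5  1.4] w 0.222 -> tool delta [-0.0002 -0.0023  0.0011]
turn 0.0007
```

```bash
cat >side.py <<'E'
from cell import *
import cv2,sys
cv2.imwrite(sys.argv[1],capture("side")["image"][:,:,::-1])
E
python3 side.py pics/s_a.png
python3 -m handwheel '0 0.004 -0.0013 0;0 0.004 -0.001 0;0 0.004 -0.001 0;0 0.004 -0.0006 0;0 0 0 0;0 0 0 0'
python3 side.py pics/s_b.png
python3 - <<'E'
from h import *
import cv2
delta((0,0,0))
from cell import *
t=read_state()["tool_pos"]
d=t[:2]-(PX,PY);c,s=np.cos(PW),np.sin(PW);print("press x",d[0]*c+d[1]*s,"y",-d[0]*s+d[1]*c,"z",t[2]+.011-.012-.183)
a,b=(cv2.imread(f"pics/s_{k}.png").astype(int) for k in"ab")
for ang in(0,.9,1.1,1.2,1.44):
    al=np.radians(60)+ang;print(ang,proj("side",press(-.052+.07*np.cos(al),.114,.149+.07*np.sin(al))).round(0))
D=np.abs(a-b).sum(2)>60;D[:190]=0
ys,xs=np.where(D[:,330:400]);print(len(ys),xs.min()+330 if len(xs) else 0,(xs.max()+330,ys.min(),ys.max()) if len(xs) else 0)
for im in(a,b):
    g=im[215:265,345:385].sum(2);y,x=np.where(g<130);print(len(x),x.mean()+345,y.mean()+215)
E
```

```text
time: 14.95
tool_pos: [0.604, -0.1314, 0.258]
tcp_rot: [-179.7, -0.1, 95.6]
ft_force: [-7.4, 1.4, 9.2]
width: 0.227
finger_force: 59.8
t 15.0 pos [ 0.6039 -0.1314  0.258 ] yaw [-1.7965e+02 -8.0000e-02  9.5550e+01] F [-6.7 -0.4  9.8] w 0.223 -> tool delta [ 0.1888 -0.5867  0.2619]
press x -0.014089729086277659 y -0.13767153231693813 z 0.0740398993323404
0 [320. 232.]
0.9 [344. 229.]
1.1 [349. 231.]
1.2 [352. 232.]
1.44 [356. 236.]
508 330 (np.int64(378), np.int64(225), np.int64(295))
31 348.61290322580646 233.8709677419355
34 355.88235294117646 239.41176470588235
```

The knob moved from (349,234) to (356,239), which matches 1.1 → 1.44, so the pawl is clear. I'll work out the lowering arc.

```bash
python3 -c "
import numpy as np
t=.188+.042*np.arange(0,51)
x=-.075*np.sin(t)*1e4;z=-.075*np.cos(t)*1e4
for i in range(0,50,5): print(i,t[i].round(2),((x[i+5]-x[i])/5).round(1),((z[i+5]-z[i])/5).round(1))"
```

```text
0 0.19 -30.1 9.1
5 0.4 -27.5 15.2
10 0.61 -23.8 20.6
15 0.82 -19.0 25.1
20 1.03 -13.3 28.5
25 1.24 -7.1 30.6
30 1.45 -0.6 31.4
35 1.66 6.0 30.9
40 1.87 12.3 28.9
45 2.08 18.1 25.7
```

```bash
cat >st.py <<'E'
from h import *
from cell import *
s=read_state();t=s["tool_pos"];d=t[:2]-(PX,PY);c,k=np.cos(PW),np.sin(PW);x=d[0]*c+d[1]*k;z=t[2]-.184
print("t",s["time"],"x",x.round(4),"z",z.round(4),"r",np.hypot(x,z).round(4),"th",np.arctan2(-x,z).round(3),"F",s["ft_force"].round(1),"w",s["width"].round(3))
E
python3 -m handwheel '0 -0.0030 0.0005 0;0 -0.0030 0.0007 0;0 -0.0030 0.0009 0;0 -0.0030 0.0011 0;0 -0.0029 0.0013 0'; python3 st.py
python3 -m handwheel '0 -0.0028 0.0013 0;0 -0.0028 0.0014 0;0 -0.0027 0.0015 0;0 -0.0027 0.0016 0;0 -0.0027 0.0017 0'; python3 st.py
```

```text
time: 15.42
tool_pos: [0.588, -0.133, 0.252]
tcp_rot: [-179.5, -0.1, 95.5]
ft_force: [-6.2, 0.3, 1.9]
width: 0.223
finger_force: 59.2
time: 15.83
tool_pos: [0.5758, -0.1343, 0.2439]
tcp_rot: [-179.7, -0.0, 95.5]
ft_force: [-3.3, -0.4, -2.0]
width: 0.224
finger_force: 58.7Traceback (most recent call last):
  File "st.py", line 4, in <module>
    print("t",s["time"],"x",x.round(4),"z",z.round(4),"r",np.hypot(x,z).round(4),"th",np.arctan2(-x,z).round(3),"F",s["ft_force"].round(1),"w",s["width"].round(3))
                                                                                                                                               ^^^^^^^^^^^^^^^^
AttributeError: 'float' object has no attribute 'round'
Traceback (most recent call last):
  File "st.py", line 4, in <module>
    print("t",s["time"],"x",x.round(4),"z",z.round(4),"r",np.hypot(x,z).round(4),"th",np.arctan2(-x,z).round(3),"F",s["ft_force"].round(1),"w",s["width"].round(3))
                                                                                                                                               ^^^^^^^^^^^^^^^^
AttributeError: 'float' object has no attribute 'round'
```

Forces are steady and small, so I'll carry on.

```bash
sed -i 's/s\["width"\].round(3)/s["width"]/' st.py; python3 st.py
python3 -m handwheel '0 -0.0026 0.0019 0;0 -0.0025 0.0020 0;0 -0.0024 0.0021 0;0 -0.0023 0.0021 0;0 -0.0022 0.0022 0'; python3 st.py
```

```text
t 15.8333 x -0.0423 z 0.0599 r 0.0734 th 0.614 F [-3.3 -0.4 -2. ] w 0.2235496862298132
time: 16.25
tool_pos: [0.5662, -0.1353, 0.2346]
tcp_rot: [179.9, 0.0, 95.6]
ft_force: [-1.0, -1.5, -4.8]
width: 0.222
finger_force: 58.7
t 16.25 x -0.052 z 0.0506 r 0.0725 th 0.799 F [-1.  -1.5 -4.8] w 0.22161231189827857
```

```bash
python3 -m handwheel '0 -0.0021 0.0024 0;0 -0.0020 0.0024 0;0 -0.0019 0.0025 0;0 -0.0018 0.0026 0;0 -0.0017 0.0027 0;0 -0.0015 0.0028 0;0 -0.0014 0.0028 0;0 -0.0013 0.0029 0;0 -0.0013 0.0029 0;0 -0.0011 0.0029 0'; python3 st.py
```

```text
time: 17.08
tool_pos: [0.5518, -0.1369, 0.2085]
tcp_rot: [179.7, 0.1, 95.6]
ft_force: [5.5, -3.9, -6.7]
width: 0.222
finger_force: 58.8
t 17.0833 x -0.0664 z 0.0245 r 0.0708 th 1.217 F [ 5.5 -3.9 -6.7] w 0.2219844448495345
```

```bash
python3 -m handwheel '0 -0.0009 0.0030 0;0 -0.0008 0.0030 0;0 -0.0007 0.0031 0;0 -0.0006 0.0031 0;0 -0.0005 0.0031 0;0 -0.0003 0.0031 0;0 -0.0002 0.0031 0;0 0 0.0031 0'; python3 st.py
```

```text
time: 17.75
tool_pos: [0.5485, -0.1372, 0.1845]
tcp_rot: [179.7, 0.1, 95.6]
ft_force: [5.3, -3.6, -4.6]
width: 0.229
finger_force: 59.0
t 17.75 x -0.0697 z 0.0005 r 0.0697 th 1.563 F [ 5.3 -3.6 -4.6] w 0.2291224259354013
```

```bash
python3 -m handwheel '0 0.0001 0.0031 0;0 0.0003 0.0031 0;0 0.0004 0.0031 0;0 0.0005 0.0031 0;0 0.0006 0.0031 0;0 0.0008 0.0030 0;0 0.0009 0.0030 0'; python3 st.py
```

```text
time: 18.33
tool_pos: [0.5521, -0.1369, 0.1631]
tcp_rot: [179.7, 0.1, 95.6]
ft_force: [4.8, -2.4, -3.6]
width: 0.226
finger_force: 59.0
t 18.3333 x -0.0661 z -0.0209 r 0.0693 th 1.876 F [ 4.8 -2.4 -3.6] w 0.22622426000097545
```

```bash
python3 -m handwheel '0 0.0010 0.0029 0;0 0.0011 0.0029 0;0 0.0012 0.0029 0'; python3 st.py;python3 -m handwheel '0 0.0008 0.0018 0;0 0.0008 0.0018 0;0 0 0 0'; python3 st.py
```

```text
time: 18.58
tool_pos: [0.5555, -0.1365, 0.1545]
tcp_rot: [179.7, 0.1, 95.6]
ft_force: [3.0, -2.5, -2.8]
width: 0.227
finger_force: 59.1
t 18.5833 x -0.0627 z -0.0295 r 0.0693 th 2.01 F [ 3.  -2.5 -2.8] w 0.22688643155744528
time: 18.83
tool_pos: [0.5573, -0.1363, 0.1509]
tcp_rot: [179.6, 0.1, 95.6]
ft_force: [4.9, -2.7, -3.5]
width: 0.228
finger_force: 59.1
t 18.8333 x -0.0609 z -0.0331 r 0.0693 th 2.068 F [ 4.9 -2.7 -3.5] w 0.22825269696704348
```

```bash
python3 -m handwheel '0 0.0006 0.0012 0;0 0.0006 0.0012 0;0 0 0 0'; python3 st.py;python3 -m handwheel '0 0.0006 0.0012 0;0 0.0006 0.0012 0;0 0 0 0'; python3 st.py
```

```text
time: 19.08
tool_pos: [0.5576, -0.1363, 0.1502]
tcp_rot: [179.7, 0.0, 95.6]
ft_force: [-0.3, -1.3, 9.9]
width: 0.223
finger_force: 60.8
t 19.0833 x -0.0606 z -0.0338 r 0.0694 th 2.079 F [-0.3 -1.3  9.9] w 0.22313064831212231
time: 19.33
tool_pos: [0.5578, -0.1363, 0.1495]
tcp_rot: [179.8, -0.0, 95.6]
ft_force: [-7.3, -0.6, 22.2]
width: 0.221
finger_force: 62.2
t 19.3333 x -0.0604 z -0.0345 r 0.0695 th 2.09 F [-7.3 -0.6 22.2] w 0.22116881731421423
```

The load is off the handle and the platen is seated. I'll relax the push, let go and rise.

```bash
python3 -m handwheel '0 -0.001 -0.002 0;0 0 0 0;0 0 0 0';python3 -m handwheel '0 0 0 0;0 0 0 0;0 0 0 0;0 0 0 0;0 0 0 0;0 0 0 0' 0
python3 -m handwheel '0 0 -0.02 0;0 0 -0.03 0;0 0 -0.035 0;0 0 -0.035 0;0 0 -0.035 0;-0.02 -0.02 -0.03 0;-0.03 -0.02 0 0;-0.03 -0.02 0 0;-0.03 -0.02 0 0;0 0 0 0'
python3 - <<'E'
from h import *
from cell import *
import cv2
a=capture("top")["image"][190:310,245:425,::-1];a=cv2.resize(a,(600,400),interpolation=2)
b=capture("side")["image"][180:300,270:390,::-1];b=cv2.resize(b,(400,400),interpolation=2)
cv2.imwrite("pics/f.png",cv2.resize(np.hstack([a,b]),(800,320)))
E
python3 st.py
```

```text
time: 19.58
tool_pos: [0.5576, -0.1363, 0.1501]
tcp_rot: [179.7, 0.0, 95.6]
ft_force: [-2.7, -2.2, 10.9]
width: 0.226
finger_force: 60.5
time: 20.08
tool_pos: [0.5556, -0.1358, 0.1466]
tcp_rot: [-180.0, -0.0, 95.6]
ft_force: [0.2, 0.6, -0.5]
width: 1.001
finger_force: 0.0
time: 20.92
tool_pos: [0.4819, -0.2612, 0.3326]
tcp_rot: [-179.9, 0.2, 94.8]
ft_force: [-0.5, -1.5, -0.2]
width: 0.999
finger_force: 0.0
t 21.0167 x -0.1435 z 0.1479 r 0.2061 th 0.77 F [ 0.7  0.8 -0.5] w 0.9995237452391235
```

View pics/f.png

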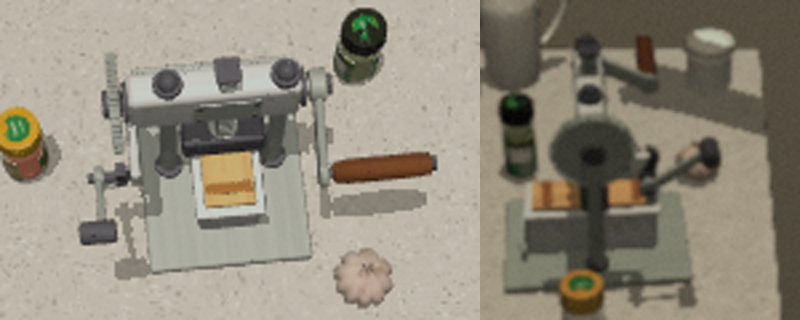

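The platen is down on the board, which is square on the bed. The lever lies forward (knob at about (98,232) and (708,150)), the crank handle is low in front, and the bystanders are in place.

```bash
python3 -m handwheel '0 0 0 0;0 0 0 0;0 0 0 0' && python3 -c "
from cell import *
print(sign_off())"
```

```text
time: 21.27
tool_pos: [0.4876, -0.2518, 0.3316]
tcp_rot: [-180.0, -0.0, 95.7]
ft_force: [-0.7, 0.3, 0.1]
width: 1.004
finger_force: 0.0
the job is handed in; nothing more can be done
None
```

I handed the job in at about 21 s, with no verdict returned: the mould is on the bed against the back stop, the pawl lever is forward with the pawl clear, the platen is down on the board, and the last pictures show the nearby things in place.

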